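# Assemble the bar-tool rail

## Robot

A 7-joint arm with a two-finger parallel gripper is mounted at the origin on the work surface. World frame = base frame: x ahead of the robot, y to its left, z up, the work surface at z = 0. Lengths are in m, angles in rad, forces in N, time in s.
With the tool pointing down it reaches from about 0.425 to 0.95 m from the base axis. Payload 16.7 kg.
Tool frame: the origin (TCP) lies midway between the tips of the shut fingers; the grasp point (between the pads) lies 19 mm behind it (hold_point_z is the distance from the TCP to the grasp point, in m); z points along the fingers, y is the line along which they close (so a half turn about z gives the same grasp; the last joint's range is limited). The gripper opens to 94 mm and grips with 3 to 60 N. Pads are 16 mm wide; open, the fingers measure 119 mm over their backs; the gripper's body (75 mm by 177 mm) begins 78 mm behind the grasp point.
Start: joints at [1.125, 0.426, 0.074, 1.606, -0.034, 1.111, -0.067], TCP at [0.197, -0.645, 0.205] pointing down, gripper open.
Joint ranges: [-2.85, 2.85], [-0.5, 2.14], [-1.23, 1.37], [0.21, 2.46], [-1.02, 4.16], [0.16, 2.05], [-2.73, 2.73]. Speed limits (rad/s): [1.89, 1.89, 2.39, 2.39, 3.01, 3.01, 3.01].

## Interface

Orientations are given as a unit quaternion [x, y, z, w].
In Python, from rig import * gives the robot as it stands.
- The arm moves only by the tool servo_tool, never from a script. Its argument "commands" is a list of rows, each a list of 7 numbers: the turn, a rotation vector about the world's x, y, z in degrees, then the shift along the world's x, y, z in cm, then the finger opening in cm, from 0 to 9.4. A call has 1 to 12 rows; each row shifts and turns the commanded pose from where the row before left it; what a row does not reach is not made up. A row lasts 1/8 s, in which the tool goes at most 62.5 mm and 10.7 degrees, less where a joint would pass 70% of its speed; a pose out of reach is approached as far as the arm can. A call is refused whole if a number of a shift passes 6.25 or a number of a turn 10.7, either way. A call with a gripper value outside its range is refused whole. The fingers move at their own pace and stop on an object; the grip force is fixed at half the most. Time passes only in rows, so rows that do not move let the fingers close. It gives the time, the measured TCP pose, the force, the opening and the grip force at its end, in the units of the state.
- get_obs(): the state, without advancing time (a new reading comes with each control period).
- capture(name): name is "scene" or "top" or "wrist"; returns a dict with "image" (384x512x3 uint8, red, green, blue), "intrinsics" (3x3 intrinsics, pixels), "xyz" and "rotation" of the camera in the world; the wrist camera has in their place "hand_eye" (4x4, takes a point from camera to tool coordinates, whose origin is the TCP and whose axes are the flange's). Camera axes: x right, y up, looking along -z (the intrinsics and any distortion apply to the point x, -y, -z); pixel columns grow to the right and rows downward; lengths in m; the calibration is good to about 2 mm. A picture is of the moment at which its call begins: read the wrist's pose just before it. There is no depth.
- finish_job(): hands the job in; it is judged then, once.
The state is a dict: "time_s": time; "joint_positions": joint angles; "joint_velocities": joint speeds; "joint_efforts": joint torques, N m; "position": TCP position; "tcp_rot": TCP orientation; "wrist_force": force on the tool from outside, world axes, zero at the start; "ft_torque": the same for the moment, N m; "width": opening from 0.0 (shut) to 1.0 (fully open); "finger_force": force on a finger pad.
Only numpy, scipy, OpenCV 4.12 (cv2) and the standard library are available. Lean on these libraries where they do the work, as an engineer would, in place of code of your own. Each camera call takes 0.05 s, during which the arm holds its last target. There are 200 camera calls.

## Task

Put the bar-tool rail together: thread the tall hanger onto the brass rod right up against the flange, then the short hanger right up against the tall one, then push the square end cap onto the rod's tip until it is fully home. The rod's height is not exactly known, so feel for it, and never press on the stand or its rod with more than 40 N. Leave everything else on the counter where it is.

Things in the scene. Friction and masses are not known exactly. Their poses are not given: they have to be found in the camera images.
- stand: Bar-tool rail stand, fixed: wooden base 160 (x) by 110 (y) by 18 thick; brass post 18 across at x = +62, top at z = 183; on it a clamp collar 30 across, 20 tall, with a level round brass rod, 14 in diameter, pointing along the stand's -x from a flange 38 across at its root. Free rod 84 long, tip chamfered 1.5. Origin: centre of the base's underside, on the counter; z up. Sizes in mm.
- rail_root (a point): On the rod's axis line at the flange face (stand x = +38, y = 0), but at a fixed mark 145 mm above the counter. The collar is tightened firmly with the rod's true axis anywhere from 3 to 27 mm above this mark; no pose shows it. The true height must be felt (e.g. lower a held hanger's foot or the fingertips gently onto the rod) or seen. Axes as the stand's.
- rail_end (a point): The rod's free tip (stand x = -46, y = 0; 84 mm from rail_root), also at the 145 mm mark, not the true height. A bent steel leaf spring, 4 wide, 20 long, sits in the rod's top, crest 14 mm from the tip and 3.5 mm proud; bores ride over it with about 3 to 10 N of push, and it then grips the end cap by friction. Axes as the stand's.
- tall_hanger: Plain dark-wood tool hanger, the taller of two: 86 tall, 44 wide (y), 26 thick (x), about 110 g. A round 17 mm through bore along its x, centred 64 above its flat foot (22 below its top). A 5 wide slot splits its lower 42 mm into two legs. Starts standing on its foot. Origin: centre of the foot; z up; either face may go on first. Sizes in mm.
- tall_bore (a point): Centre of the tall hanger's bore, 64 above its foot, mid thickness; x along the bore.
- short_hanger: Plain dark-wood tool hanger, the shorter of two: 62 tall, 44 wide (y), 26 thick (x), about 80 g. A round 17 mm through bore along its x, centred 40 above its flat foot (22 below its top). A 5 wide slot splits its lower 18 mm into two legs. Starts standing on its foot. Origin: centre of the foot; z up; either face may go on first. Sizes in mm.
- short_bore (a point): Centre of the short hanger's bore, 40 above its foot, mid thickness; x along the bore.
- end_cap: Square brass end cap, 36 wide (y), 36 tall, 34 long (x), about 120 g, with a blind round socket 17 in diameter and 24 deep opening in its +x face, axis 18 above its underside. Starts lying flat on the counter, socket level. Origin: centre of the underside; z up.
- cap_mouth (a point): Centre of the socket's mouth on the end cap's +x face, 18 above the underside. With the cap home it lies 60 from the flange face (the rod's tip touches the socket's bottom).
- candle_glass: Bystander, leave alone: small open clear-glass candle holder, 68 across, 50 tall (mm). Origin: centre of its underside.
- jigger: Bystander, leave alone: hourglass-shaped brass jigger, 40 across, 58 tall (mm). Origin: centre of its underside.
- stopper: Bystander, leave alone: cork stopper, 32 across, 38 tall (mm). Origin: centre of its underside.
- coaster: Bystander, leave alone: round cork coaster, 92 across, 9 thick (mm). Origin: centre of its underside.
- water_bottle: Bystander, leave alone: green glass bottle, 68 across, 230 tall (mm). Origin: centre of its underside.
- dish: Bystander, leave alone: white ceramic bowl, 100 across, 35 tall (mm). Origin: centre of its underside.
Mind the look-alikes: they are no part of the job. Leave any turquoise look-alike of the tall_hanger alone.

How it is judged:
By the outcome, as a careful person would: the job done as asked, in the order asked, and still so for the second after the job is handed in, with the robot touching nothing.
It also fails if it takes over 72 s, if anything falls off the work surface, if the arm or the gripper's body presses on something with over 40 N, if the wrist force passes 120 N, or if a joint passes its speed limit or range.

## Working session

There is one attempt and no reset: what is moved stays moved. The work goes in short steps, Python scripts to look and compute and a tool call to move; the robot and the scene stay as the last step left them, time stands still between calls to the robot, and variables do not carry over. Pictures are saved under pics/ and viewed, at most 10 in all, crops included, and the job is handed in when it is done.

Besides the shell and the picture viewer there is one more tool, called after ">>>" in YAML: its name, and indented under it one key for each argument. servo_tool: Moves the arm, as the interface text tells. Its arguments: {"type":"object","properties":{"commands":{"type":"array","items":{"type":"array","items":{"type":"number"}}}},"required":["commands"]}

```bash
mkdir -p pics; ls; python3 - <<'E'
from rig import *
import cv2,numpy as np,pickle
o=get_obs();print(o)
d={}
for n in("scene","top"):
    c=capture(n);d[n]=c;print(n,c["intrinsics"],c["xyz"],c["rotation"],[k for k in c])
    cv2.imwrite(f"pics/{n}0.png",cv2.resize(c["image"][:,:,::-1],(800,600),interpolation=cv2.INTER_CUBIC))
pickle.dump(d,open("d0.pkl","wb"))
E
```

```text
pics
{'time_s': 0.0, 'joint_positions': array([ 1.12449354,  0.4267373 ,  0.07384508,  1.6066151 , -0.03411729,
        1.1107958 , -0.06711222]), 'joint_velocities': array([ 0.00066903,  0.00032442,  0.00105123,  0.00059325,  0.00131261,
       -0.00186927,  0.00123592]), 'joint_efforts': array([-2.75403465e-05, -9.35820723e+01,  3.66610587e+00, -4.54187751e+01,
       -4.87666635e-02,  2.02122889e-02,  1.57923882e-04]), 'position': array([ 0.19726156, -0.64506748,  0.20476833]), 'tcp_rot': array([ 9.89011939e-01,  1.47834244e-01, -1.34499878e-04, -6.34045895e-04]), 'wrist_force': array([-0.2979726 ,  0.36963194, -0.38941101]), 'ft_torque': array([-0.00061642, -0.02133915,  0.04166092]), 'finger_force': 0.0, 'width': 1.002340283421419}
scene [[346.82939736   0.         251.57695185]
 [  0.         346.82939736 185.02979794]
 [  0.           0.           1.        ]] [ 0.94677863 -0.22855267  0.7877209 ] [0.22742638 0.13093353 0.49201678 0.83009225] ['image', 'intrinsics', 'xyz', 'rotation']
top [[390.10599624   0.         252.14569805]
 [  0.         390.10599624 189.58176014]
 [  0.           0.           1.        ]] [ 0.46163874 -0.00695322  1.16197526] [ 0.0371514  -0.04540662 -0.69997974  0.71174881] ['image', 'intrinsics', 'xyz', 'rotation']
```

View pics/scene0.png

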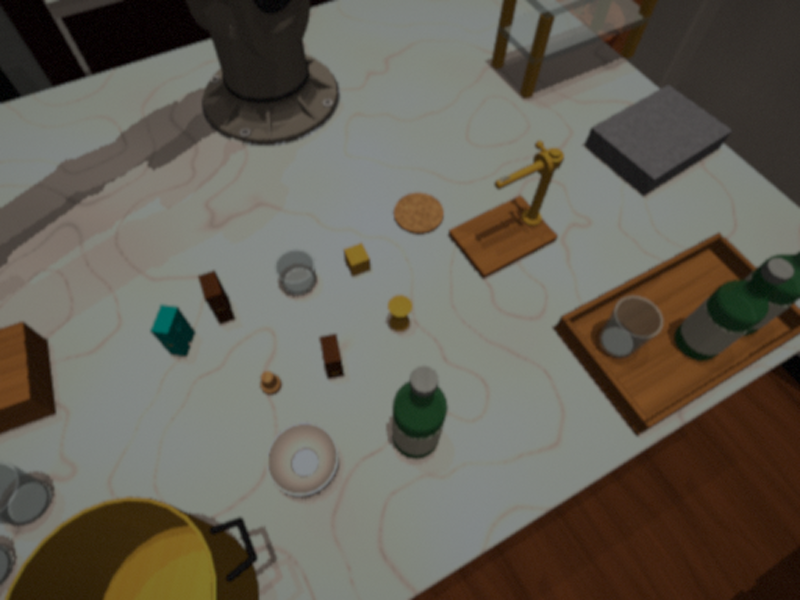

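View pics/top0.png

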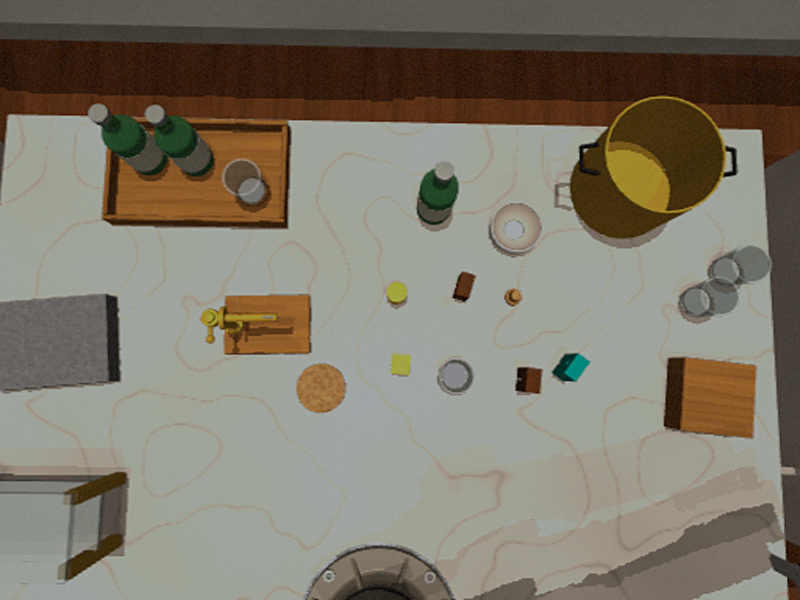

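The rod points to image right in the top view, about -y in the world. Two brown hangers are candidates: top view (528,380), scene (215,297), and top view (464,286), scene (331,355). The turquoise look-alike is at top (570,367). The cap is at top (400,364), the stand at (265,322). Next I'll look at enlarged crops.

```bash
cat >h.py <<'E'
import numpy as np,cv2,pickle
from scipy.spatial.transform import Rotation as R
def ray(c,u,v):
    K=c["intrinsics"];d=np.array([(u-K[0,2])/K[0,0],-(v-K[1,2])/K[1,1],-1.])
    return np.array(c["xyz"]),R.from_quat(c["rotation"]).as_matrix()@d
def onz(c,u,v,z):
    p,d=ray(c,u,v);return p+d*(z-p[2])/d[2]
def proj(c,P):
    q=R.from_quat(c["rotation"]).as_matrix().T@(np.array(P)-c["xyz"]);K=c["intrinsics"]
    return np.array([K[0,0]*q[0]/-q[2]+K[0,2],K[1,1]*q[1]/q[2]+K[1,2]])
def tiles(c,ctrs,s,out,tw=400,th=300):
    T=[]
    for (u,v) in ctrs:
        M=np.array([[s,0,tw/2-s*u],[0,s,th/2-s*v]],float)
        t=cv2.warpAffine(c["image"][:,:,::-1],M,(tw,th),flags=cv2.INTER_CUBIC)
        u0=int(np.ceil((u-tw/2/s)/5)*5);v0=int(np.ceil((v-th/2/s)/5)*5)
        for x in range(u0,int(u+tw/2/s)+1,5):
            X=int(s*(x-u)+tw/2);cv2.line(t,(X,0),(X,5),(0,0,255),1);cv2.putText(t,str(x),(X+2,12),0,.33,(0,0,255),1)
        for y in range(v0,int(v+th/2/s)+1,5):
            Y=int(s*(y-v)+th/2);cv2.line(t,(0,Y),(5,Y),(0,0,255),1);cv2.putText(t,str(y),(6,Y+4),0,.33,(0,0,255),1)
        T.append(t)
    cv2.imwrite(out,np.vstack([np.hstack(T[:2]),np.hstack(T[2:])]) if len(T)==4 else np.hstack(T))
E
python3 - <<'E'
from h import *
d=pickle.load(open("d0.pkl","rb"))
tiles(d["top"],[(338,243),(297,183),(256,233),(168,205)],7,"pics/t1.png")
tiles(d["scene"],[(138,190),(212,228),(229,166),(328,130)],6,"pics/s1.png")
E
```

```text
(no output)
```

View pics/t1.png

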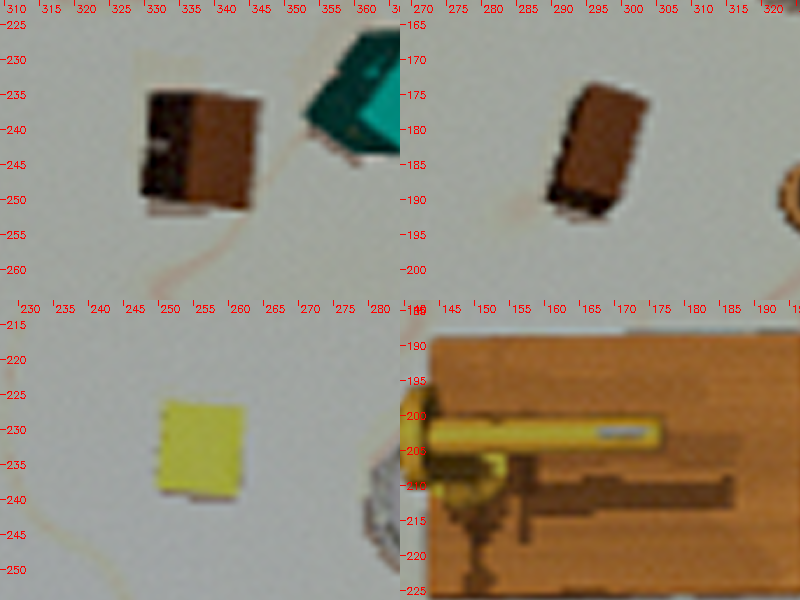

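View pics/s1.png

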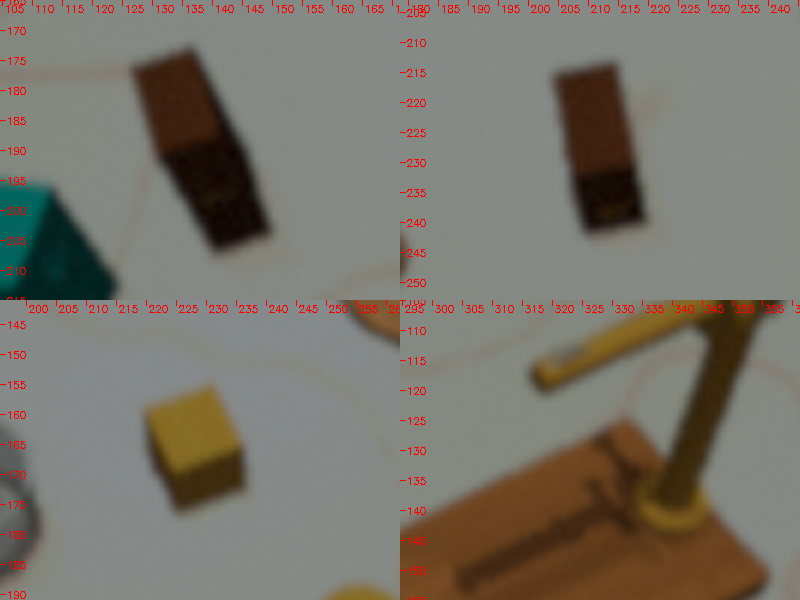

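```bash
python3 - <<'E'
from h import *
np.set_printoptions(precision=4,suppress=True)
d=pickle.load(open("d0.pkl","rb"));t=d["top"];s=d["scene"]
def face(c,P,z):
    Q=np.array([onz(c,u,v,z)[:2] for u,v in P]);e=np.roll(Q,-1,0)-Q
    print(Q.mean(0),"sides mm",np.linalg.norm(e,axis=1)*1e3,"ang",np.degrees(np.arctan2(e[:,1],e[:,0])))
print("tall");T=[(337,234.9),(346.9,235.9),(345.1,251.7),(336.3,250.1)];face(t,T,.086);face(t,T,.062)
print("  scene");face(s,[(127.5,176.5),(137,173),(142,186),(132,191)],.086)
print("short");face(t,[(295.6,173.4),(305.6,176.1),(299.3,190.6),(291.3,187.7)],.062)
print("  scene");face(s,[(205.5,215.5),(216,213.5),(218.5,231),(208.7,233.5)],.062)
print("cap");face(t,[(250.7,225.9),(262.3,226.6),(261.3,239.7),(249.9,238.4)],.036)
print("  scene");face(s,[(220,160),(231,155.5),(236,166),(225,171)],.036)
def tri(a,b):
    p,u=ray(t,*a);q,v=ray(s,*b)
    k=np.linalg.lstsq(np.c_[u,-v],q-p,rcond=None)[0];A=p+k[0]*u;B=q+k[1]*v;return (A+B)/2,np.linalg.norm(A-B)
print("spring",tri((171.1,202.4),(322.7,114)));print("tip",tri((176.9,202.7),(318,117)))
z=.16;print("rod line top",onz(t,176.9,202.7,z),onz(t,144,202.6,z))
# base corners in full top img 800x600 -> raw, z=.018
face(t,[(225*.64,295*.64),(311*.64,295*.64),(310*.64,354*.64),(224*.64,353*.64)],.018)
E
```

```text
tall
[ 0.4445 -0.2653] sides mm [27.3441 43.343  24.4101 41.4014] ang [-94.8143 172.749   80.677   -3.1993]
[ 0.4441 -0.2711] sides mm [27.954  44.3098 24.9546 42.3249] ang [-94.8143 172.749   80.677   -3.1993]
  scene
[ 0.4477 -0.2634] sides mm [23.0989 40.0036 24.9401 43.1873] ang [ 86.6541  -2.5924 -86.0371 175.1781]
short
[ 0.6151 -0.149 ] sides mm [29.5328 45.6696 24.1365 43.1193] ang [-104.2886  156.8681   70.8753  -16.3337]
  scene
[ 0.621  -0.1466] sides mm [24.4786 44.2455 22.4929 45.5931] ang [  73.4185  -18.5256 -103.0893  164.08  ]
cap
[ 0.4697 -0.0323] sides mm [33.415  37.4797 32.8616 35.7305] ang [-92.509  176.3549  84.4521  -2.7391]
  scene
[ 0.4745 -0.0337] sides mm [31.9116 36.0374 31.975  37.137 ] ang [ 88.3149  -5.9689 -89.7149 174.0893]
spring (array([0.5419, 0.1881, 0.1718]), np.float64(0.0010787815470980954))
tip (array([0.542 , 0.1746, 0.1687]), np.float64(0.002448053872682753))
rod line top [0.542  0.1751 0.16  ] [0.5408 0.2593 0.16  ]
[0.5393 0.2169] sides mm [161.7224 110.8618 159.9799 108.8205] ang [ -89.0007 -179.1428   90.2647    1.7789]
```

The brown one at (0.446, -0.264) is the tall hanger: its top face fits 44x26 at z = 0.086. The other brown one, at (0.618, -0.148), fits at 62 mm, so it is the short hanger. Turquoise is left alone. The rod axis is roughly z = 0.162 at x = 0.542. I'll move over the tall hanger now.

>>> servo_tool:
  commands:
    - [0,0,6.9,2.5,3.8,0,9.4]
    - [0,0,6.9,2.5,3.8,0,9.4]
    - [0,0,6.9,2.5,3.8,0,9.4]
    - [0,0,6.9,2.5,3.8,0,9.4]
    - [0,0,6.9,2.5,3.8,0,9.4]
    - [0,0,6.9,2.5,3.8,0,9.4]
    - [0,0,6.9,2.5,3.8,0,9.4]
    - [0,0,6.9,2.5,3.8,0,9.4]
    - [0,0,6.9,2.5,3.8,0,9.4]
    - [0,0,6.9,2.4,3.8,0,9.4]
    - [0,0,0,0,0,0,9.4]

```text
time_s: 1.48
position: [0.448, -0.2624, 0.2054]
tcp_rot: [0.729, 0.684, 0.0, -0.0]
wrist_force: [-0.7, -0.3, -0.3]
width: 1.004
finger_force: 0.0
```

```bash
cat >>h.py <<'E'
def look(name):
    from rig import get_obs,capture
    o=get_obs();c=dict(capture("wrist"));X=np.asarray(c["hand_eye"]);Rt=R.from_quat(o["tcp_rot"]).as_matrix()
    c["xyz"]=o["position"]+Rt@X[:3,3];c["rotation"]=R.from_matrix(Rt@X[:3,:3]).as_quat();c["obs"]=o
    pickle.dump(c,open(name+".pkl","wb"));cv2.imwrite(f"pics/{name}.png",c["image"][:,:,::-1])
    return c
E
python3 - <<'E'
from h import *
np.set_printoptions(precision=4,suppress=True)
c=look("w1");print(c["obs"]["position"],R.from_quat(c["obs"]["tcp_rot"]).as_matrix(),c["hand_eye"],c["intrinsics"])
E
```

```text
[ 0.448  -0.2624  0.2054] [[ 0.0633  0.998   0.0003]
 [ 0.998  -0.0633  0.0009]
 [ 0.0009  0.0003 -1.    ]] [[ 0.0001  0.9624  0.2715  0.0791]
 [ 1.     -0.0003  0.0007 -0.    ]
 [ 0.0007  0.2715 -0.9624 -0.1784]
 [ 0.      0.      0.      1.    ]] [[270.1099   0.     254.7707]
 [  0.     270.1099 194.2547]
 [  0.       0.       1.    ]]
```

View pics/w1.png

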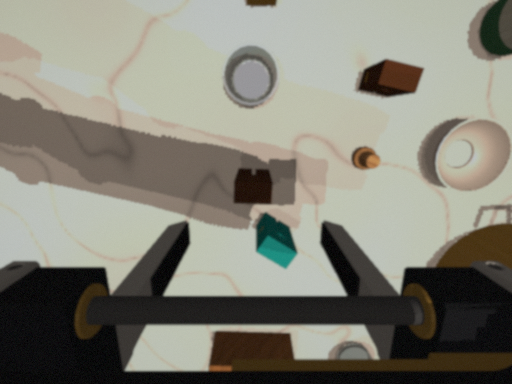

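```bash
python3 - <<'E'
from h import *
np.set_printoptions(precision=4,suppress=True)
c=pickle.load(open("w1.pkl","rb"))
for n,P in dict(tall=(.446,-.264,.086),foot=(.446,-.264,0),short=(.618,-.148,.062),cap=(.472,-.033,.036),tcp=c["obs"]["position"]).items(): print(n,proj(c,P))
p=np.array(c["xyz"]);print(p)
print("obj253,185 top:",onz(c,253,200,.086),onz(c,253,200,.062),"turq",onz(c,283,255,.086))
E
```

```text
tall [253.3108 191.6178]
foot [253.6464 176.1117]
short [402.5399  74.8754]
cap [263.6773 -26.4004]
tcp [254.9898 232.9617]
[ 0.4529 -0.1837  0.3839]
obj253,185 top: [ 0.445 -0.274  0.086] [ 0.4444 -0.2812  0.062 ] turq [ 0.477  -0.3464  0.086 ]
```

The wrist view shows the tall hanger at (253,187), where it was predicted, and the turquoise one clear of it at (276,240). Descending and gripping.

>>> servo_tool:
  commands:
    - [0,0,0,-0.2,-0.1,-4.5,9.4]
    - [0,0,0,0,0,-4.5,9.4]
    - [0,0,0,0,0,-4.5,9.4]
    - [0,0,0,0,0,-2.3,9.4]
    - [0,0,0,0,0,0,9.4]
    - [0,0,0,0,0,0,3]
    - [0,0,0,0,0,0,3]
    - [0,0,0,0,0,0,3]
    - [0,0,0,0,0,0,3]
    - [0,0,0,0,0,0,3]
    - [0,0,0,0,0,0,3]

```text
time_s: 2.9
position: [0.4444, -0.2665, 0.0475]
tcp_rot: [0.731, 0.682, 0.0, 0.0]
wrist_force: [-0.2, 0.9, 1.7]
width: 0.47
finger_force: 29.7
```

>>> servo_tool:
  commands:
    - [0,0,0,0,0,5,3]
    - [0,0,0,0,0,5,3]
    - [0,0,0.5,1.1,4.3,1.3,3]
    - [0,0,0.5,1.1,4.3,1.3,3]
    - [0,0,0.5,1.1,4.3,1.3,3]
    - [0,0,0.5,1.1,4.3,1.3,3]
    - [0,0,0.5,1.1,4.3,1.3,3]
    - [0,0,0.5,1.1,4.3,1.2,3]
    - [0,0,0.6,1.1,4.3,1.2,3]
    - [0,0,0.6,1.0,4.3,1.2,3]
    - [0,0,0.6,1.0,4.3,1.2,3]
    - [0,0,0,0,0,0,3]

```text
time_s: 4.4
position: [0.5415, 0.1243, 0.2611]
tcp_rot: [0.7, 0.714, 0.001, -0.0]
wrist_force: [-0.4, -0.4, -1.5]
width: 0.466
finger_force: 29.7
```

```bash
python3 - <<'E'
from h import *
np.set_printoptions(precision=4,suppress=True)
c=look("w2");o=c["obs"];print(o["position"],o["wrist_force"],o["width"])
print("rod tip",proj(c,(.542,.175,.162)),proj(c,(.541,.259,.162)),"hanger top",proj(c,o["position"]+[0,0,.0385]))
cv2.imwrite("pics/w2b.png",cv2.resize(c["image"][80:380,56:456,::-1],(800,600),interpolation=cv2.INTER_CUBIC))
E
```

```text
[0.5415 0.1243 0.2611] [-0.3753 -0.4138 -1.4625] 0.4664264184306465
rod tip [256.3368 147.2744] [257.1092  56.4261] hanger top [255.046  260.1589]
```

View pics/w2b.png

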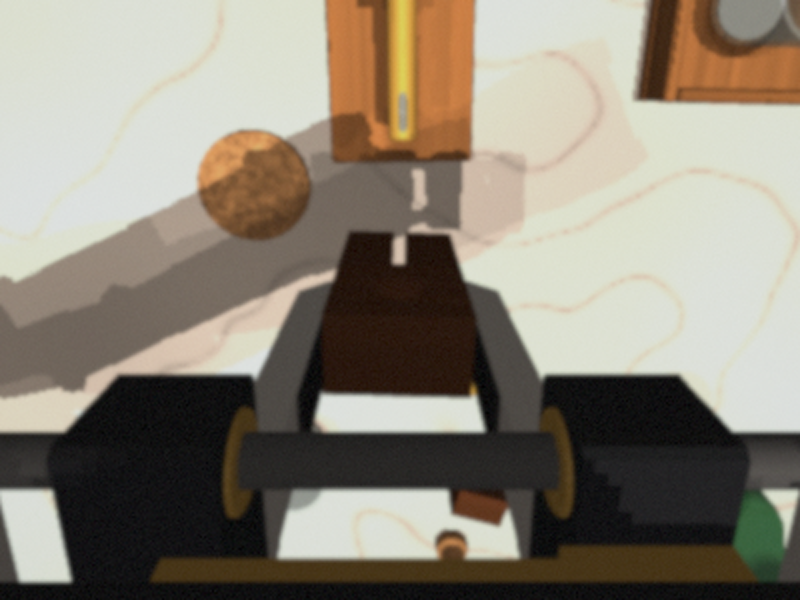

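The rod tip is at crop (402,138), which is raw (257,149). The held hanger is square in the grip, with its top centred at about raw 255.5. I'll fit the rod's centreline sub-pixel.

```bash
python3 - <<'E'
from h import *
np.set_printoptions(precision=4,suppress=True)
c=pickle.load(open("w2.pkl","rb"));im=c["image"].astype(float)
g=im[:,:,1]
L=[]
for r in range(70,145,5):
    row=g[r-1:r+2,244:270].mean(0);b=np.minimum(row[:3].mean(),row[-3:].mean())
    x=np.arange(244,270)
    th=(row.max()+np.median(row))/2
    d=np.diff(row);l=x[np.argmax(d[:13])]+.5;rr=x[12+np.argmin(d[12:])]+.5
    # subpixel by gradient centroid
    def cen(i,s):
        k=np.arange(max(i-2,0),min(i+3,25));w=np.clip(s*d[k],0,None);return (w*(x[k]+.5)).sum()/w.sum()
    a=cen(np.argmax(d[:13]),1);e=cen(12+np.argmin(d[12:]),-1)
    L.append((r,a,e,(a+e)/2,e-a))
L=np.array(L);print(L)
for z in(.152,.162,.172):
    W=np.array([onz(c,m,r,z) for r,_,_,m,_ in L]);p=np.polyfit(W[:,1],W[:,0],1);print(z,"x at tip .175:",np.polyval(p,.175),"at .24",np.polyval(p,.24),"deg",np.degrees(np.arctan(-p[0])), "tip y", onz(c,257,149,z)[1])
Rt=R.from_quat(c["obs"]["tcp_rot"]).as_matrix();print("closing deg",np.degrees(np.arctan2(Rt[1,1],Rt[0,1])),"tilt",Rt[:,2])
E
```

```text
[[ 70.     252.4741 260.6378 256.5559   8.1636]
 [ 75.     250.0476 262.1823 256.115   12.1347]
 [ 80.     249.9508 262.1716 256.0612  12.2207]
 [ 85.     249.948  262.0385 255.9932  12.0905]
 [ 90.     249.9842 261.3057 255.6449  11.3215]
 [ 95.     250.0973 261.3571 255.7272  11.2598]
 [100.     250.5073 261.9792 256.2432  11.4719]
 [105.     250.5446 261.4043 255.9745  10.8597]
 [110.     250.1293 261.883  256.0061  11.7537]
 [115.     250.5996 261.8788 256.2392  11.2792]
 [120.     250.6309 261.8608 256.2459  11.2299]
 [125.     250.6795 261.4826 256.081   10.8031]
 [130.     250.6328 262.1306 256.3817  11.4977]
 [135.     250.7234 262.1731 256.4482  11.4497]
 [140.     250.8485 262.1443 256.4964  11.2958]]
0.152 x at tip .175: 0.5420589377525972 at .24 0.540420779073256 deg 1.443687908054632 tip y 0.17219676072667872
0.162 x at tip .175: 0.542007637074801 at .24 0.5403694783954597 deg 1.4436879080548302 tip y 0.17327123252305326
0.172 x at tip .175: 0.5419563363970048 at .24 0.5403181777176639 deg 1.4436879080544713 tip y 0.1743457043194278
closing deg 1.0809662848545543 tilt [ 0.0007  0.0017 -1.    ]
```

>>> servo_tool:
  commands:
    - [0,0,0,0,5,0,3]
    - [0,0,0,-0.05,5,0,3]
    - [0,0,0,0,0,-1.4,3]
    - [0,0,0,0,0,-1.4,3]
    - [0,0,0,0,0,-0.3,3]
    - [0,0,0,0,0,-0.3,3]
    - [0,0,0,0,0,0,3]

```text
time_s: 5.32
position: [0.5411, 0.22, 0.2266]
tcp_rot: [0.702, 0.712, 0.0, 0.0]
wrist_force: [0.8, 0.9, -0.7]
width: 0.468
finger_force: 29.7
```

>>> servo_tool:
  commands:
    - [0,0,0,0,0,-0.2,3]
    - [0,0,0,0,0,-0.2,3]
    - [0,0,0,0,0,-0.1,3]
    - [0,0,0,0,0,0,3]

```text
time_s: 5.82
position: [0.5409, 0.2206, 0.2214]
tcp_rot: [0.702, 0.712, -0.0, -0.0]
wrist_force: [0.0, 0.1, -0.3]
width: 0.475
finger_force: 29.7
```

>>> servo_tool:
  commands:
    - [0,0,0,0,0,-0.15,3]
    - [0,0,0,0,0,-0.15,3]
    - [0,0,0,0,0,0,3]

```text
time_s: 6.2
position: [0.5414, 0.2211, 0.2203]
tcp_rot: [0.702, 0.712, 0.001, 0.001]
wrist_force: [-5.3, -2.6, 21.0]
width: 0.464
finger_force: 29.9
```

Contact at TCP z = 0.2203 puts the rod axis at about z = 0.166. The bore lines up with the axis at TCP z = 0.2203 - 0.071 = 0.1493. Backing out past the tip and lowering.

>>> servo_tool:
  commands:
    - [0,0,0,0,0,1.0,3]
    - [0,0,0.3,0.1,-4,0,3]
    - [0,0,0,0.08,-3.6,0,3]
    - [0,0,0,0,0,0,3]
    - [0,0,0,0,0,-4,3]
    - [0,0,0,0,0,-3.9,3]
    - [0,0,0,0,0,0,3]
    - [0,0,0,0,0,0,3]

```text
time_s: 7.2
position: [0.5433, 0.1455, 0.1509]
tcp_rot: [0.7, 0.714, 0.001, 0.0]
wrist_force: [-0.1, -0.5, 0.0]
width: 0.469
finger_force: 29.8
```

>>> servo_tool:
  commands:
    - [0,0,0,-0.05,0.6,-0.15,3]
    - [0,0,0,0,0.6,0,3]
    - [0,0,0,0,0.3,0,3]
    - [0,0,0,0,0.2,0,3]
    - [0,0,0,0,0,0,3]

```text
time_s: 7.82
position: [0.5424, 0.1618, 0.1483]
tcp_rot: [0.7, 0.714, 0.0, 0.0]
wrist_force: [-0.0, -0.6, 2.5]
width: 0.466
finger_force: 29.8
```

>>> servo_tool:
  commands:
    - [0,0,0,0,0.3,0.05,3]
    - [0,0,0,0,0.2,0,3]
    - [0,0,0,0,0.2,0,3]
    - [0,0,0,0,0,0,3]

```text
time_s: 8.32
position: [0.5424, 0.1686, 0.1487]
tcp_rot: [0.7, 0.714, 0.0, 0.0]
wrist_force: [2.0, -2.7, 4.3]
width: 0.467
finger_force: 29.9
```

>>> servo_tool:
  commands:
    - [0,0,0,0,0.3,0.05,3]
    - [0,0,0,0,0.3,0,3]
    - [0,0,0,0,0.3,0,3]
    - [0,0,0,0,0.3,0,3]
    - [0,0,0,0,0,0,3]

```text
time_s: 8.95
position: [0.5421, 0.1818, 0.1491]
tcp_rot: [0.7, 0.714, 0.001, -0.0]
wrist_force: [-0.7, 2.7, 3.5]
width: 0.466
finger_force: 29.8
```

>>> servo_tool:
  commands:
    - [0,0,0,-0.02,0.9,0,3]
    - [0,0,0,-0.02,0.9,0,3]
    - [0,0,0,-0.02,0.9,0,3]
    - [0,0,0,-0.02,0.9,0,3]
    - [0,0,0,-0.02,0.9,0,3]
    - [0,0,0,0,0,0,3]

```text
time_s: 9.7
position: [0.5409, 0.2267, 0.1489]
tcp_rot: [0.7, 0.714, 0.0, -0.0]
wrist_force: [1.1, 0.3, -0.4]
width: 0.472
finger_force: 29.8
```

>>> servo_tool:
  commands:
    - [0,0,0,-0.02,0.7,0,3]
    - [0,0,0,-0.02,0.5,0,3]
    - [0,0,0,0,0.2,0,3]
    - [0,0,0,0,0.2,0,3]
    - [0,0,0,0,0,0,3]

```text
time_s: 10.32
position: [0.5407, 0.2416, 0.1489]
tcp_rot: [0.7, 0.714, -0.0, -0.0]
wrist_force: [-0.8, -0.1, -1.8]
width: 0.464
finger_force: 29.8
```

>>> servo_tool:
  commands:
    - [0,0,0,0,0.15,0,3]
    - [0,0,0,0,0.15,0,3]
    - [0,0,0,0,0.1,0,3]
    - [0,0,0,0,0,0,3]

```text
time_s: 10.82
position: [0.541, 0.2436, 0.1489]
tcp_rot: [0.701, 0.713, -0.001, 0.001]
wrist_force: [0.6, -9.8, 3.3]
width: 0.464
finger_force: 30.0
```

Flange contact felt (-10 N) at y = 0.2436, as expected. I'll ease it down, release and rise, and check the bottle's clearance for the short grasp.

>>> servo_tool:
  commands:
    - [0,0,0,0,0.03,-0.1,3]
    - [0,0,0,0,0,0,7.5]
    - [0,0,0,0,0,0,7.5]
    - [0,0,0,0,0,0,7.5]
    - [0,0,0,0,0,0,7.5]
    - [0,0,0,0,0,3,7.5]
    - [0,0,0,0,0,3,7.5]
    - [0,0,0,0,0,4,7.5]
    - [0,0,0,0,-4,0,9.4]
    - [0,0,0,0,-5,0,9.4]
    - [0,0,0,0,0,0,9.4]

```text
time_s: 12.2
position: [0.5413, 0.1518, 0.248]
tcp_rot: [0.702, 0.712, -0.001, 0.001]
wrist_force: [-0.1, 0.6, 0.2]
width: 0.994
finger_force: 0.0
```

```bash
python3 - <<'E'
from h import *
np.set_printoptions(precision=4,suppress=True)
d=pickle.load(open("d0.pkl","rb"));t=d["top"];s=d["scene"];k=.64
print("bottle top-cam z.23 cap",onz(t,445*k,171*k,.23),"base",onz(t,434*k,208*k,.0),"scene base",onz(s,416*k,436*k,0.), "scene cap",onz(s,425*k,379*k,.23))
c=look("w3");o=c["obs"];print(o["position"],o["width"],o["wrist_force"])
cv2.imwrite("pics/w3b.png",c["image"][0:384,:,::-1])
E
```

```text
bottle top-cam z.23 cap [ 0.7716 -0.0944  0.23  ] base [ 0.7731 -0.0949  0.    ] scene base [ 0.7769 -0.0914  0.    ] scene cap [ 0.7774 -0.0918  0.23  ]
[0.5413 0.1518 0.248 ] 0.9943731052087623 [-0.0999  0.5752  0.1785]
```

View pics/w3b.png

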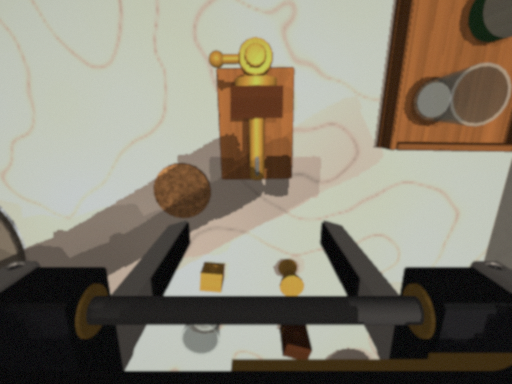

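The tall hanger sits against the flange, at pixel (257,102). Moving over the short hanger.

>>> servo_tool:
  commands:
    - [0,0,-2.25,0.96,-3.75,-0.6,9.4]
    - [0,0,-2.25,0.96,-3.75,-0.6,9.4]
    - [0,0,-2.25,0.96,-3.75,-0.6,9.4]
    - [0,0,-2.25,0.96,-3.75,-0.6,9.4]
    - [0,0,-2.25,0.96,-3.75,-0.6,9.4]
    - [0,0,-2.25,0.96,-3.75,-0.6,9.4]
    - [0,0,-2.25,0.96,-3.75,-0.6,9.4]
    - [0,0,-2.25,0.96,-3.75,-0.6,9.4]
    - [0,0,0,0,0,0,9.4]

```text
time_s: 13.38
position: [0.6178, -0.1486, 0.1988]
tcp_rot: [0.805, 0.593, -0.001, -0.0]
wrist_force: [0.1, -0.1, 0.8]
width: 0.996
finger_force: 0.0
```

```bash
python3 - <<'E'
from h import *
np.set_printoptions(precision=4,suppress=True)
c=look("w4");o=c["obs"];print(o["position"])
print("pred short top",proj(c,(.618,-.148,.062)),"capmouth",proj(c,(.472,-.016,.018)))
w3=pickle.load(open("w3.pkl","rb"))
a=c["image"][110:290,170:350,::-1];b=w3["image"][245:305,182:242,::-1]
cv2.imwrite("pics/w4b.png",np.hstack([cv2.resize(a,(400,400),interpolation=cv2.INTER_CUBIC),cv2.resize(b,(400,400),interpolation=cv2.INTER_CUBIC)]))
E
```

```text
[ 0.6178 -0.1486  0.1988]
pred short top [255.1378 185.7525] capmouth [115.244 114.333]
```

View pics/w4b.png

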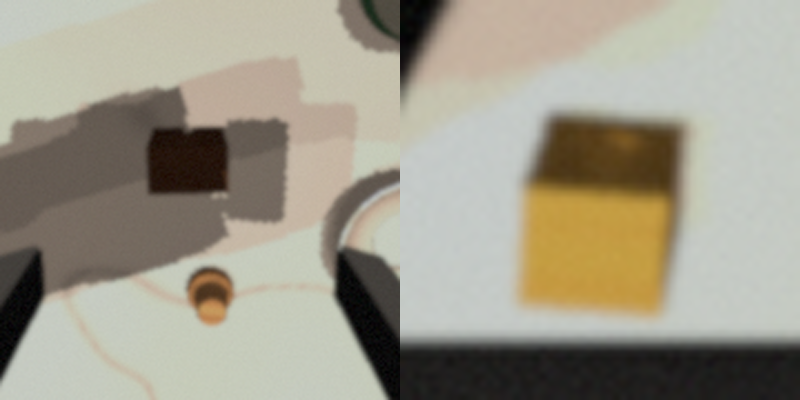

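>>> servo_tool:
  commands:
    - [0,0,0,0,0,-5,9.4]
    - [0,0,0,0,0,-5,9.4]
    - [0,0,0,0,0,-5,9.4]
    - [0,0,0,0,0,-2.5,9.4]
    - [0,0,0,0,0,0,9.4]
    - [0,0,0,0,0,0,3]
    - [0,0,0,0,0,0,3]
    - [0,0,0,0,0,0,3]
    - [0,0,0,0,0,0,3]
    - [0,0,0,0,0,0,3]

```text
time_s: 14.68
position: [0.6176, -0.1442, 0.0251]
tcp_rot: [0.803, 0.595, 0.0, 0.0]
wrist_force: [0.1, 0.2, 0.6]
width: 0.508
finger_force: 0.0
```

>>> servo_tool:
  commands:
    - [0,0,0,0,0,0,3]
    - [0,0,0,0,0,0,3]
    - [0,0,0,0,0,0,3]

```text
time_s: 15.05
position: [0.6176, -0.1442, 0.0251]
tcp_rot: [0.803, 0.596, 0.0, 0.0]
wrist_force: [-1.1, 0.4, 3.9]
width: 0.464
finger_force: 30.0
```

>>> servo_tool:
  commands:
    - [0,0,0,0,0,5,3]
    - [0,0,0,0,0,5,3]
    - [0,0,2.25,-0.94,3.5,0.3,3]
    - [0,0,2.25,-0.94,3.5,0.3,3]
    - [0,0,2.25,-0.94,3.5,0.3,3]
    - [0,0,2.25,-0.94,3.5,0.3,3]
    - [0,0,2.25,-0.94,3.5,0.3,3]
    - [0,0,2.25,-0.94,3.5,0.3,3]
    - [0,0,2.25,-0.94,3.5,0.3,3]
    - [0,0,2.25,-0.94,3.5,0.3,3]
    - [0,0,0,0,0,0,3]
    - [0,0,0,0,0,0,3]

```text
time_s: 16.55
position: [0.5416, 0.1362, 0.1483]
tcp_rot: [0.7, 0.714, -0.001, -0.0]
wrist_force: [-0.6, 0.1, -0.7]
width: 0.469
finger_force: 30.0
```

>>> servo_tool:
  commands:
    - [0,0,0,0.08,0.8,0.2,3]
    - [0,0,0,0,0.8,0,3]
    - [0,0,0,0,0.5,0,3]
    - [0,0,0,0,0.3,0,3]
    - [0,0,0,0,0.2,0,3]
    - [0,0,0,0,0,0,3]

```text
time_s: 17.3
position: [0.5432, 0.1618, 0.1509]
tcp_rot: [0.7, 0.714, -0.0, -0.0]
wrist_force: [-0.5, 0.9, -1.0]
width: 0.468
finger_force: 30.0
```

>>> servo_tool:
  commands:
    - [0,0,0,-0.05,0.3,0,3]
    - [0,0,0,0,0.2,0,3]
    - [0,0,0,0,0.2,0,3]
    - [0,0,0,0,0,0,3]

```text
time_s: 17.8
position: [0.5426, 0.1691, 0.151]
tcp_rot: [0.7, 0.714, 0.0, -0.0]
wrist_force: [-0.7, 0.2, -0.8]
width: 0.466
finger_force: 30.0
```

>>> servo_tool:
  commands:
    - [0,0,0,0,0.3,0,3]
    - [0,0,0,0,0.3,0,3]
    - [0,0,0,0,0.3,0,3]
    - [0,0,0,-0.03,0.4,0,3]
    - [0,0,0,0,0,0,3]

```text
time_s: 18.42
position: [0.5425, 0.1831, 0.1513]
tcp_rot: [0.7, 0.714, 0.001, -0.0]
wrist_force: [-0.4, 2.2, 3.5]
width: 0.465
finger_force: 30.0
```

>>> servo_tool:
  commands:
    - [0,0,0,-0.02,0.8,0,3]
    - [0,0,0,-0.02,0.8,0,3]
    - [0,0,0,-0.02,0.8,0,3]
    - [0,0,0,-0.02,0.5,0,3]
    - [0,0,0,0,0.3,0,3]
    - [0,0,0,0,0,0,3]

```text
time_s: 19.18
position: [0.5414, 0.2141, 0.1507]
tcp_rot: [0.7, 0.714, -0.0, -0.0]
wrist_force: [0.3, 0.3, -0.8]
width: 0.465
finger_force: 30.0
```

>>> servo_tool:
  commands:
    - [0,0,0,0,0.2,0,3]
    - [0,0,0,0,0.15,0,3]
    - [0,0,0,0,0.1,0,3]
    - [0,0,0,0,0,0,3]

```text
time_s: 19.68
position: [0.5416, 0.2184, 0.151]
tcp_rot: [0.7, 0.714, 0.0, -0.0]
wrist_force: [0.8, 0.5, -1.2]
width: 0.467
finger_force: 30.0
```

>>> servo_tool:
  commands:
    - [0,0,0,0,0.15,0,3]
    - [0,0,0,0,0.15,0,3]
    - [0,0,0,0,0,0,3]

```text
time_s: 20.05
position: [0.5415, 0.2215, 0.151]
tcp_rot: [0.7, 0.714, 0.0, -0.0]
wrist_force: [0.1, 0.5, -1.1]
width: 0.465
finger_force: 30.0
```

>>> servo_tool:
  commands:
    - [0,0,0,0,0.15,0,3]
    - [0,0,0,0,0.1,0,3]
    - [0,0,0,0,0.1,0,3]
    - [0,0,0,0,0,0,3]

```text
time_s: 20.55
position: [0.5416, 0.2227, 0.1508]
tcp_rot: [0.701, 0.713, -0.001, 0.001]
wrist_force: [-2.0, -11.6, 5.4]
width: 0.47
finger_force: 30.0
```

>>> servo_tool:
  commands:
    - [0,0,0,0,0.05,-0.1,3]
    - [0,0,0,0,0,0,7.5]
    - [0,0,0,0,0,0,7.5]
    - [0,0,0,0,0,0,7.5]
    - [0,0,0,0,0,0,7.5]
    - [0,0,0,0,0,3,7.5]
    - [0,0,0,0,0,4,7.5]
    - [0,0,0,0,-2,3,9.4]
    - [0,0,-1.2,-1.5,-5,0,9.4]
    - [0,0,-1.2,-1.8,-6,0,9.4]
    - [0,0,-1.2,-1.8,-6,0,9.4]
    - [0,0,-1.2,-1.8,-6,-3,9.4]

```text
time_s: 22.05
position: [0.4748, -0.0204, 0.2242]
tcp_rot: [0.73, 0.683, 0.001, 0.002]
wrist_force: [1.4, -0.2, -1.3]
width: 1.0
finger_force: 0.0
```

>>> servo_tool:
  commands:
    - [0,0,0,0,0,-3,9.4]
    - [0,0,0,0,0,-4,9.4]
    - [0,0,0,0,0,0,9.4]

```text
time_s: 22.42
position: [0.4729, -0.0184, 0.1513]
tcp_rot: [0.729, 0.684, -0.001, -0.002]
wrist_force: [0.5, 0.5, 1.2]
width: 1.002
finger_force: 0.0
```

```bash
python3 - <<'E'
from h import *
np.set_printoptions(precision=4,suppress=True)
c=look("w5");o=c["obs"];print(o["position"],o["tcp_rot"])
P=proj(c,(.472,-.033,.036));print("pred cap top",P,"tip",proj(c,(.542,.1735,.1655)))
u,v=map(int,P)
a=c["image"][v-45:v+45,u-45:u+45,::-1];e=c["image"][0:180,180:360,::-1]
cv2.imwrite("pics/w5b.png",np.hstack([cv2.resize(cv2.convertScaleAbs(a,alpha=1.6),(400,400),interpolation=cv2.INTER_CUBIC),cv2.resize(e,(400,400),interpolation=cv2.INTER_CUBIC)]))
E
```

```text
[ 0.4729 -0.0184  0.1513] [ 0.7295  0.684  -0.0013 -0.0016]
pred cap top [255.4468 203.4897] tip [ 376.331  -142.0587]
```

View pics/w5b.png

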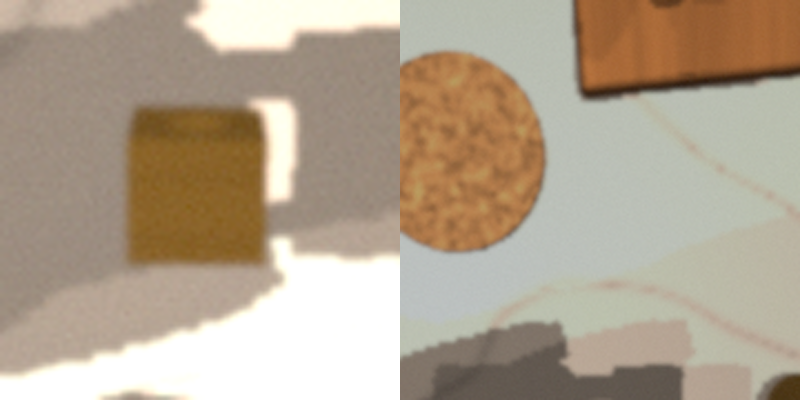

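The cap's +y face shows the curved socket rim, at crop (195,120), so the socket already faces the rod. The cap's position matches the estimate. Gripping it.

>>> servo_tool:
  commands:
    - [0,0,0,0,-1.5,-4,9.4]
    - [0,0,0,0,0,-5,9.4]
    - [0,0,0,0,0,-4,9.4]
    - [0,0,0,0,0,-1.6,9.4]
    - [0,0,0,0,0,0,9.4]
    - [0,0,0,0,0,0,2.5]
    - [0,0,0,0,0,0,2.5]
    - [0,0,0,0,0,0,2.5]
    - [0,0,0,0,0,0,2.5]
    - [0,0,0,0,0,0,2.5]
    - [0,0,0,0,0,0,2.5]
    - [0,0,0,0,0,0,2.5]

```text
time_s: 23.98
position: [0.4743, -0.0334, 0.0069]
tcp_rot: [0.73, 0.684, -0.0, -0.0]
wrist_force: [-0.5, -0.4, 1.1]
width: 0.382
finger_force: 30.0
```

>>> servo_tool:
  commands:
    - [0,0,0,0,0,0,2.5]
    - [0,0,0,0,0,0,2.5]

```text
time_s: 24.22
position: [0.4745, -0.0333, 0.0069]
tcp_rot: [0.73, 0.684, 0.0, -0.0]
wrist_force: [-0.6, 0.5, -1.3]
width: 0.384
finger_force: 30.0
```

>>> servo_tool:
  commands:
    - [0,0,0,0,0,4,2.5]
    - [0,0,0,0,0,5,2.5]
    - [0,0,0.9,1.4,3,2,2.5]
    - [0,0,0.9,1.4,3.5,1,2.5]
    - [0,0,0.9,1.4,3.5,1,2.5]
    - [0,0,1,1.3,3.5,1,2.5]
    - [0,0,1,1.3,3.3,0.8,2.5]
    - [0,0,0,0,0,0,2.5]
    - [0,0,0,0,0,0,2.5]

```text
time_s: 25.35
position: [0.5421, 0.1341, 0.1545]
tcp_rot: [0.701, 0.713, -0.0, -0.0]
wrist_force: [-0.7, 0.1, -1.3]
width: 0.381
finger_force: 30.0
```

>>> servo_tool:
  commands:
    - [0,0,0.2,0.05,0.8,0,2.5]
    - [0,0,0,0,0.8,0,2.5]
    - [0,0,0,0,0.4,0,2.5]
    - [0,0,0,0,0.3,0,2.5]
    - [0,0,0,0,0.2,0,2.5]
    - [0,0,0,0,0,0,2.5]

```text
time_s: 26.1
position: [0.543, 0.1596, 0.155]
tcp_rot: [0.7, 0.714, -0.0, -0.0]
wrist_force: [0.1, 0.2, -0.5]
width: 0.381
finger_force: 30.0
```

>>> servo_tool:
  commands:
    - [0,0,0,0,0.2,0,2.5]
    - [0,0,0,0,0.2,0,2.5]
    - [0,0,0,0,0.2,0,2.5]
    - [0,0,0,0,0,0,2.5]

```text
time_s: 26.6
position: [0.5431, 0.1659, 0.1551]
tcp_rot: [0.7, 0.715, 0.0, -0.0]
wrist_force: [-0.2, 0.5, 1.1]
width: 0.38
finger_force: 30.0
```

>>> servo_tool:
  commands:
    - [0,0,0,-0.03,0.3,0,2.5]
    - [0,0,0,0,0.3,0,2.5]
    - [0,0,0,0,0.3,0,2.5]
    - [0,0,0,0,0.2,0,2.5]
    - [0,0,0,0,0,0,2.5]

```text
time_s: 27.22
position: [0.5427, 0.1775, 0.1551]
tcp_rot: [0.699, 0.715, 0.0, -0.0]
wrist_force: [-0.1, 2.4, 4.9]
width: 0.38
finger_force: 30.0
```

>>> servo_tool:
  commands:
    - [0,0,0,0,0.15,0,2.5]
    - [0,0,0,0,0.15,0,2.5]
    - [0,0,0,0,0.15,0,2.5]
    - [0,0,0,0,0,0,2.5]

```text
time_s: 27.72
position: [0.5427, 0.1798, 0.1549]
tcp_rot: [0.7, 0.714, -0.001, 0.0]
wrist_force: [-1.1, -8.9, 6.6]
width: 0.386
finger_force: 30.0
```

>>> servo_tool:
  commands:
    - [0,0,0,0,0.1,0,2.5]
    - [0,0,0,0,0,0,2.5]
    - [0,0,0,0,0,0,2.5]

```text
time_s: 28.1
position: [0.5427, 0.1798, 0.1549]
tcp_rot: [0.7, 0.714, -0.001, 0.001]
wrist_force: [-2.1, -11.3, 8.3]
width: 0.382
finger_force: 30.0
```

>>> servo_tool:
  commands:
    - [0,0,0,0,0.15,0,2.5]
    - [0,0,0,0,0,0,2.5]
    - [0,0,0,0,0,0,2.5]

```text
time_s: 28.48
position: [0.5427, 0.1799, 0.1548]
tcp_rot: [0.701, 0.714, -0.002, 0.001]
wrist_force: [-2.2, -19.6, 12.1]
width: 0.379
finger_force: 30.0
```

Solid stop at the expected depth. Easing off, releasing, rising and backing away for a check.

>>> servo_tool:
  commands:
    - [0,0,0,0,-0.2,-0.05,2.5]
    - [0,0,0,0,0,0,6.5]
    - [0,0,0,0,0,0,6.5]
    - [0,0,0,0,0,0,6.5]
    - [0,0,0,0,0,0,6.5]
    - [0,0,0,0,0,3,6.5]
    - [0,0,0,0,0,4,6.5]
    - [0,0,0,0,-4,2,6.5]
    - [0,0,0,0,-4,0,6.5]
    - [0,0,0,0,0,0,6.5]
    - [0,0,0,0,0,0,6.5]

```text
time_s: 29.85
position: [0.5426, 0.1021, 0.2445]
tcp_rot: [0.7, 0.715, 0.0, -0.0]
wrist_force: [-0.1, 0.0, 0.1]
width: 0.691
finger_force: 0.0
```

```bash
python3 - <<'E'
from h import *
from rig import capture
np.set_printoptions(precision=4,suppress=True)
c=look("w6");o=c["obs"];print(o["position"],o["wrist_force"])
print("pred on rod top/blocks: flange face, short face, mouth, cap rear",[proj(c,(.541,y,z)) for y,z in((.2575,.1855),(.2055,.187),(.1975,.183),(.1635,.183))])
s=dict(capture("scene"))
def crop(i,u,v,w,h,W,H): return cv2.resize(i[v:v+h,u:u+w,::-1],(W,H),interpolation=cv2.INTER_CUBIC)
cv2.imwrite("pics/f.png",np.hstack([crop(c["image"],200,20,110,160,400,582),crop(s["image"],300,80,80,116,400,582)]))
E
```

```text
[0.5426 0.1021 0.2445] [-0.0542  0.048   0.1064]
pred on rod top/blocks: flange face, short face, mouth, cap rear [array([257.2425,  15.0556]), array([255.7511,  87.1575]), array([255.5269,  97.8933]), array([254.6729, 139.1625])]
```

View pics/f.png

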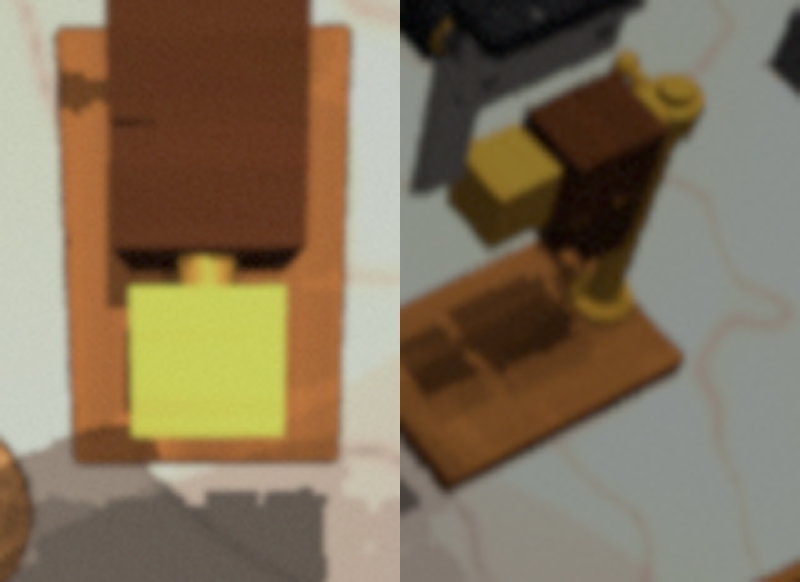

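Everything fits. In the wrist crop the cap mouth is at row 284, the short hanger's face at 248 and the cap's rear at 437, all within 1 px of prediction. That leaves a gap of about 8 mm between short hanger and cap, which means fully home. The robot is clear, so I'm handing in.

```bash
python3 -c "
from rig import *
print(finish_job())"
```

```text
the job is handed in; nothing more can be done
None
```

The rail is assembled and handed in at about 30 s: the tall hanger is against the flange, the short one is against it (a hairline shows at one edge in the last picture), the cap is fully home, and the highest force read on the stand or rod was about 23 N.

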